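# Hold the specimen saw's hood at its inspection mark

## Robot

A 7-joint arm with a two-finger parallel gripper is mounted at the origin on the work surface. World frame = base frame: x ahead of the robot, y to its left, z up, the work surface at z = 0. Lengths are in m, angles in degrees, forces in N, time in s.
With the tool pointing down it reaches from about 0.425 to 0.875 m from the base axis. Payload 4.7 kg.
Tool frame: the origin (TCP) lies midway between the tips of the shut fingers; the grasp point (between the pads) lies 19 mm behind it (env.grip_point_offset is the distance from the TCP to the grasp point, in m); z points along the fingers, y is the line along which they close (so a half turn about z gives the same grasp; the last joint's range is limited). The gripper opens to 87 mm and grips with 3 to 60 N. Pads are 19 mm wide; open, the fingers measure 117 mm over their backs; the gripper's body (75 mm by 190 mm) begins 51 mm behind the grasp point.
Start: joints at [0.808, 18.392, -4.016, 83.108, 1.295, 78.541, -3.26], TCP at [0.65, -0, 0.195] pointing down, gripper open.
Joint ranges: [-163.93, 163.93], [-17.29, 119.83], [-79.2, 71.16], [3.27, 140.29], [-89.18, 269.18], [5.43, 117.66], [-154.24, 154.24]. Speed limits (degrees/s): [147.25, 147.25, 180, 180, 180, 180, 180].

## Interface

Orientations are given as [roll, pitch, yaw] about the fixed x, y, z axes, in that order (R = Rz(yaw) Ry(pitch) Rx(roll)).
In Python, from cell import env gives the robot as it stands.
- The arm moves only by the shell command python3 -m jog 'ROWS' [FORCE]. ROWS is JSON, a list of rows, each a list of 7 numbers: the shift along the tool's x, y, z in m, then the turn, a rotation vector about the tool's x, y, z in rad, then the finger opening in m, from 0 to 0.087. A call has 1 to 12 rows; each row shifts and turns the commanded pose from where the row before left it, along the tool's axes as they then stand; what a row does not reach is not made up. A row lasts 1/12 s, in which the tool goes at most 41.7 mm and 7.16 degrees, less where a joint would pass 70% of its speed; a pose out of reach is approached as far as the arm can. A call is refused whole if a number of a shift passes 0.0417 or a number of a turn 0.125, either way. A call with a gripper value outside its range is refused whole. The fingers move at their own pace and stop on an object; FORCE is the grip in N (left out, the last holds). Time passes only in rows, so rows that do not move let the fingers close. It gives the time, the measured TCP pose, the force, the opening and the grip force at its end, in the units of the state.
- env.get_obs(): the state, without advancing time (a new reading comes with each control period).
- env.read_camera(name): name is "scene" or "side" or "wrist"; returns the picture (480x640x3 uint8, blue, green, red); there is no depth.
- env.get_calibration(name): a dict with "fov_y" (degrees; the focal length in pixels is half the picture's height over the tangent of half this angle, whatever the lens; pixels are square), "cx", "cy" (the principal point, pixels), "pose" (4x4, takes a point from camera to world coordinates). Camera axes: x right, y up, looking along -z (the intrinsics and any distortion apply to the point x, -y, -z); pixel columns grow to the right and rows downward; lengths in m; the calibration is good to about 2 mm. A picture is of the moment at which its call begins: read the wrist's pose just before it. get_calibration takes no time and is no camera call; for the wrist camera it gives the pose at the moment of the call.
- env.sign_off(): hands the job in; it is judged then, once.
The state is a dict: "time_s": time; "qpos": joint angles; "joint_velocities": joint speeds; "effort": joint torques, N m; "tool_pos": TCP position; "tool_rot": TCP orientation; "force": force on the tool from outside, world axes, zero at the start; "wrist_torque": the same for the moment, N m; "grip_width": finger opening in m; "grasp_force": force on a finger pad.
Only numpy, scipy, OpenCV 4.12 (cv2) and the standard library are available. Lean on these libraries where they do the work, as an engineer would, in place of code of your own. Each camera call takes 0.05 s, during which the arm holds its last target. There are 200 camera calls.

## Task

To ready the small specimen saw for a look at the cut, first swing the open flap of the coolant tank beside it fully shut, so that its tab drops behind the tank's front rim and no grit falls in. Then take the saw's sprung hood by its bar handle, lift it until the pointer on the hood's side is in line with the index clip set on the quadrant plate, and finish while holding it steady there, fingers still on the bar. Leave the index clip, the bottle, the two specimen mounts and the spanner where they are.

Things in the scene. Friction and masses are not known exactly. Their poses are not given: they have to be found in the camera images.
- saw: compact specimen saw fixed to the bench: grey base 300 x 300 mm, 105 mm high, white hood on top; origin at the centre of the base's underside, x from its front (control panel and bar handle, towards the robot at yaw 0) to its back, y to its left, z up. An upright aluminium quadrant plate at its right side, 150 to 200 mm from its centre line, reaches 280 mm above the bench
- hood (a joint): hood angle in rad: 0 = shut (as at the start), grows as its front is lifted, stop at 1.2. White hood, 250 mm long, 270 wide, 70 high, about 0.6 kg, clear window on top, turning about a level line along the saw's y at its back. Spring and weight always pull it shut: about 7 N upward at the bar starts it, 9 to 17 N holds it at 0.3 to 0.6 rad
- hood_hinge (a point): point on the hood's hinge line, in the middle of the saw's width, 120 mm behind the saw's centre and 105 mm above the bench; axes as saw, does not move with the hood. The hood turns about this point's y axis
- bar: round steel bar handle, 12 mm thick, 110 mm clear between its posts, along the saw's y; origin mid-bar on its axis. Hood shut: 295 mm in front of the hinge line, 50 mm above it (155 mm above the bench), 45 mm before the hood's front face, whose top is 22 mm higher. Rides on the hood and spins freely on its own axis. Can be pinched from above, a finger before and one behind
- pointer_tip (a point): end of the dark steel pointer that sticks out of the hood's right (saw -y) side, 190 mm in front of the hinge line and 30 mm above it when shut; a T-shaped fin, head 50 mm long and 5 mm thick; moves with the hood
- index_tip (a point): inner end of the dark steel fin (50 mm long, 5 mm thick) of the index clip, a dark steel block with a round steel screw clamped on the aluminium quadrant plate that stands upright along the saw's right side. When the hood is at the marked angle the pointer tip and this point coincide
- index (a joint): angle of the index clip round the same hinge line in rad, on the same scale as hood: the hood is at the mark when hood equals index. Drawn from 0.30 to 0.60; fixed during the job (stiff)
- tank: grey open-topped coolant tank fixed to the bench to the saw's left: 150 (x) x 140 (y) x 100 mm high, walls 4 mm; origin at the centre of its underside; x towards its hinge side (away from the robot at yaw 0), z up. A dark pump 50 mm long sticks out low on its left side
- flap (a joint): flap angle in rad: 0 = shut, flat on the rim, tab inside the front wall; 1.57 = upright; stop 1.85; starts open at 1.45 to 1.75. White plate 148 mm long (hinge to free edge), 136 wide, 4 thick, 0.15 kg; tab 90 mm wide, 18 deep on its inner face 138 mm from the hinge. Slightly stiff hinge: stays where left above about 0.9 rad, drops slowly shut by itself below
- flap_hinge (a point): middle of the flap's hinge line, on the top of the tank's far wall (75 mm along tank x, 100 mm above the bench); axes as tank; the flap turns about this point's y axis, its free edge towards tank -x when shut
- flap_edge (a point): middle of the flap's free edge, on its outer face (upper face when shut), 148 mm from the hinge line; moves with the flap
- wash_bottle: bystander: white bottle, 60 mm diameter, 170 mm high, on the bench right of the saw; origin at its underside
- mount_a: bystander: grey resin specimen mount, disc 32 mm diameter, 22 mm high, on the bench; origin at its underside
- mount_b: bystander: grey resin specimen mount, disc 40 mm diameter, 26 mm high, on the bench; origin at its underside
- spanner: bystander: steel spanner 150 mm long lying flat on the bench
Mind the look-alikes: they are no part of the job. Several things have the shape of the tank; the one meant has the colours described above.

How it is judged (in metres and radians):
On the way, in this order (a step that is already met when the one before it is completed fails the run):
1. the tank's flap is shut, tab behind the rim (value of joint flap below 0.06 rad), for 0.2 s.
2. the hood is held by its bar with the pointer at the index (distance between pointer_tip and index_tip below 0.01 m and contact force between the fingers and bar above 2 N and value of joint flap below 0.06 rad), for 0.3 s.
At the end, for the whole second after the job is handed in: The flap is shut (within 0.06 rad), the hood's pointer tip is within 10 mm of the index tip (about 3 degrees) and the hood is still (below 0.1 rad/s), borne by the fingers on the bar (over 2 N) with none of the bystanders against the bar (all of step 2 and velocity of joint hood between -0.1 and 0.1 rad/s and contact force between bar and wash_bottle below 0.5 N and contact force between bar and mount_a below 0.5 N and contact force between bar and mount_b below 0.5 N and contact force between bar and spanner below 0.5 N); the arm keeps its last pose, push and grip.
It fails at once if a bystander is shoved more than 30 mm (distance of any of wash_bottle, mount_a, mount_b, spanner from where it was at the start of the episode above 0.03 m).
It fails at once if the index clip is moved (distance of index_tip from where it was at the start of the episode above 0.006 m).
It also fails if it takes over 51 s, if anything falls off the work surface, if the arm or the gripper's body presses on something with over 40 N, if the wrist force passes 120 N, or if a joint passes its speed limit or range.

## Working session

There is one attempt and no reset: what is moved stays moved. The work goes in short steps, Python scripts to look and compute and a shell command to move; the robot and the scene stay as the last step left them, time stands still between calls to the robot, and variables do not carry over. Pictures are saved under pics/ and viewed, at most 10 in all, crops included, and the job is handed in when it is done.

```bash
mkdir -p pics; ls; python3 - <<'E'
from cell import env
import cv2,numpy as np
np.set_printoptions(precision=4,suppress=True)
for n in("scene","side"):
    cv2.imwrite(f"pics/{n}0.png",env.read_camera(n)); c=env.get_calibration(n); print(n,c)
o=env.get_obs();print(o["tool_pos"],o["tool_rot"],o["time_s"],env.grip_point_offset)
E
```

```text
pics
scene {'fov_y': 48.63614232015258, 'cx': 321.1518023867754, 'cy': 239.18824676945522, 'pose': array([[ 0.8153, -0.4608,  0.3505,  1.062 ],
       [ 0.579 ,  0.65  , -0.4922, -0.7971],
       [-0.0011,  0.6043,  0.7968,  1.337 ],
       [ 0.    ,  0.    ,  0.    ,  1.    ]])}
side {'fov_y': 57.134834729264455, 'cx': 318.51833145016127, 'cy': 241.79153211683112, 'pose': array([[ 0.9189,  0.2991, -0.2573,  0.2155],
       [-0.3942,  0.7247, -0.5652, -0.691 ],
       [ 0.0174,  0.6208,  0.7838,  1.0043],
       [ 0.    ,  0.    ,  0.    ,  1.    ]])}
[ 0.6495 -0.      0.1936] [-179.9009    0.0041   90.0043] 0.1 0.0187
```

View pics/scene0.png

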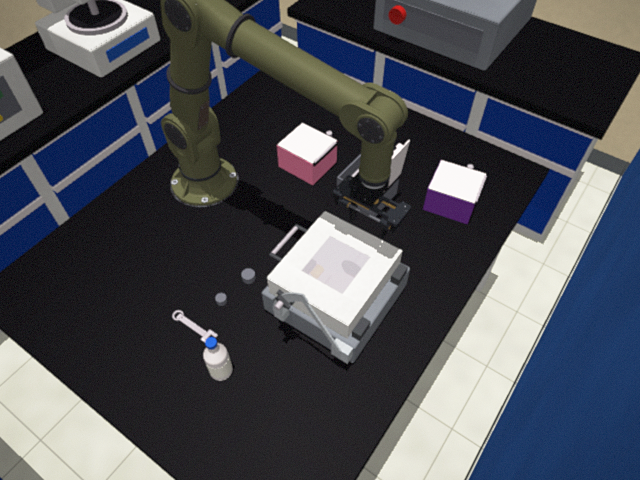

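View pics/side0.png

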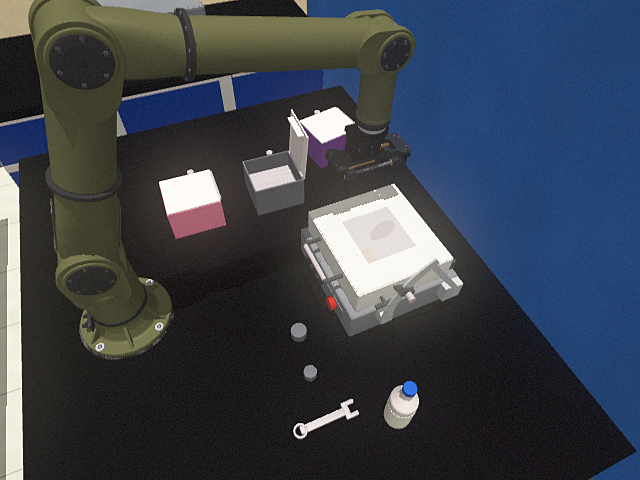

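The scene view shows the saw at about (335,275) with its bar at (290,243). The side view shows the grey tank at about (275,180) with its upright flap at (298,148), and the quadrant with its clip at about (400,295). I'll zoom in for exact corners.

```bash
python3 - <<'E'
import cv2,numpy as np
a=cv2.imread("pics/side0.png");b=cv2.imread("pics/scene0.png")
c=cv2.resize(a[100:220,230:390],None,fx=5,fy=5,interpolation=cv2.INTER_CUBIC)
for i in range(0,160,20):cv2.putText(c,str(230+i),(i*5,10),0,.4,(0,255,255));cv2.line(c,(i*5,0),(i*5,600),(0,120,120),1)
for i in range(0,120,20):cv2.putText(c,str(100+i),(0,i*5+10),0,.4,(0,255,0));cv2.line(c,(0,i*5),(800,i*5),(0,120,0),1)
cv2.imwrite("pics/c1.png",c)
def grid(im,x0,y0,w,h,f):
    c=cv2.resize(im[y0:y0+h,x0:x0+w],None,fx=f,fy=f,interpolation=cv2.INTER_CUBIC)
    for i in range(0,w,20):cv2.putText(c,str(x0+i),(i*f,10),0,.4,(0,0,255));cv2.line(c,(i*f,0),(i*f,h*f),(0,120,120),1)
    for i in range(0,h,20):cv2.putText(c,str(y0+i),(0,i*f+10),0,.4,(255,0,255));cv2.line(c,(0,i*f),(w*f,i*f),(0,120,0),1)
    return c
cv2.imwrite("pics/c2.png",grid(a,290,180,190,150,4))
cv2.imwrite("pics/c3.png",grid(b,255,205,165,160,4)[:600])
E
```

```text
(no output)
```

View pics/c1.png

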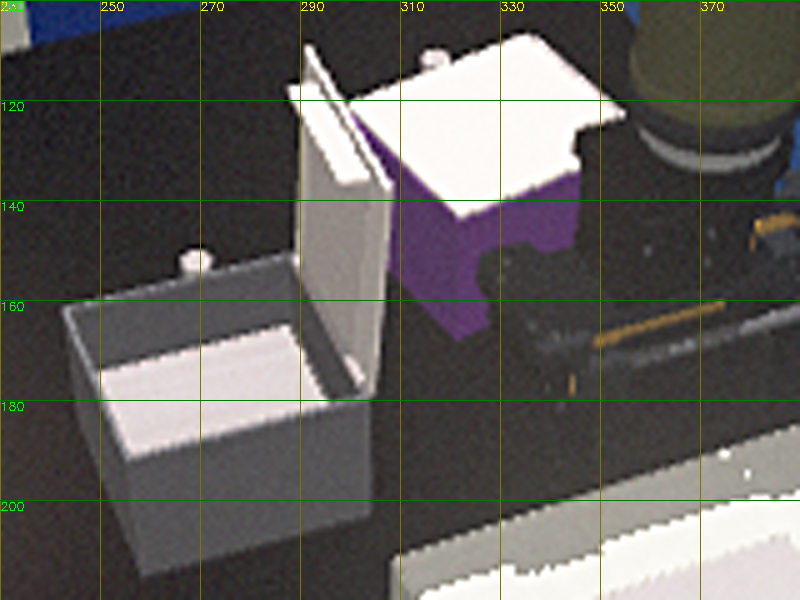

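View pics/c2.png

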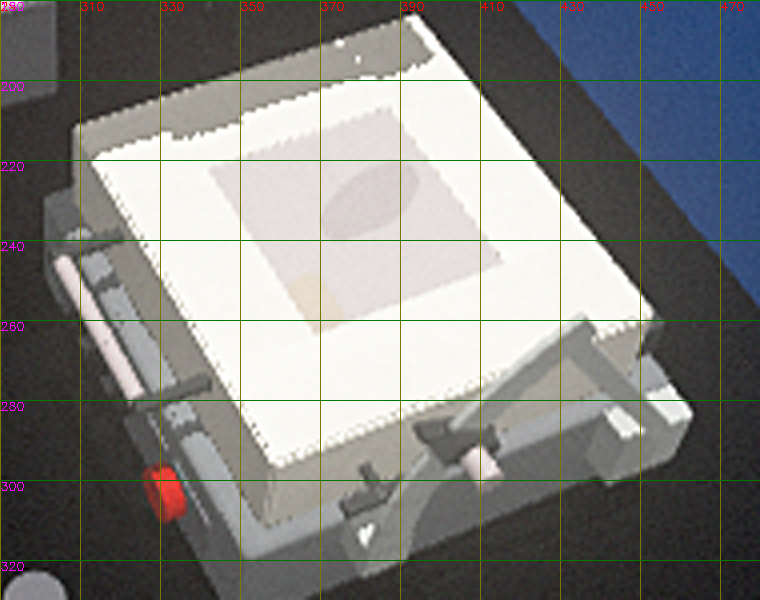

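View pics/c3.png

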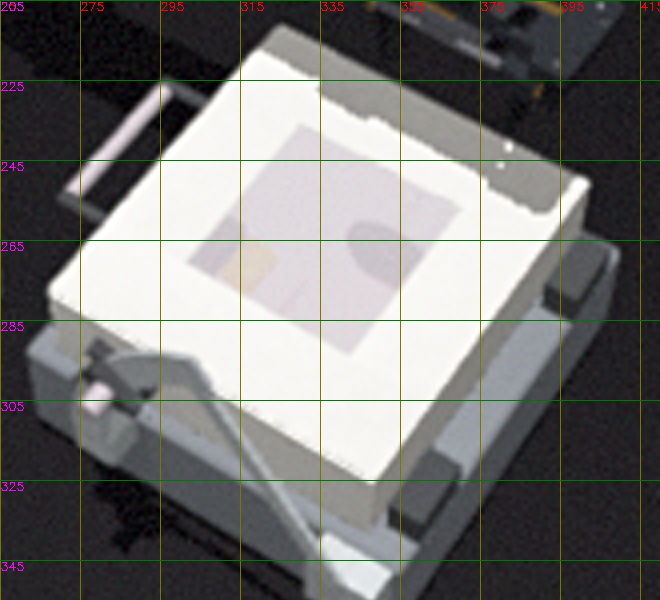

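```bash
cat > h.py <<'E'
import numpy as np
from cell import env
np.set_printoptions(precision=4,suppress=True)
def ray(n,p):
    c=env.get_calibration(n);f=240/np.tan(np.radians(c["fov_y"]/2))
    d=c["pose"][:3,:3]@np.array([(p[0]-c["cx"])/f,-(p[1]-c["cy"])/f,-1]);return c["pose"][:3,3],d/np.linalg.norm(d)
def onz(n,p,z):
    o,d=ray(n,p);return o+d*(z-o[2])/d[2]
def onpl(n,p,q,m):
    o,d=ray(n,p);return o+d*((np.array(q)-o)@m)/(d@m)
def tri(p,q):
    a,d=ray("side",p);b,e=ray("scene",q);s=np.linalg.lstsq(np.c_[d,-e],b-a,rcond=None)[0]
    u=a+d*s[0];v=b+e*s[1];return (u+v)/2,np.linalg.norm(u-v)
E
python3 - <<'E'
from h import *
S=[(308.75,211.25),(393.25,183.25),(453.75,259.5),(358,296.75)];C=[(325,211.25),(402.5,250.75),(348.75,325.75),(267.5,277.5)]
for s,c in zip(S,C):print("hood",*tri(s,c),onz("side",s,.176),onz("scene",c,.176))
for s,c in [((305.5,245),(296.25,227.5)),((324.25,278.75),(273,252))]:print("bar",*tri(s,c),onz("side",s,.16),onz("scene",c,.16))
for p in [(243,161.5),(289,150.5),(256.5,191.5),(304,179.5)]:print("tank",onz("side",p,.1))
for p in [(258.5,215.5),(304,203.5)]:print("tankfoot",onz("side",p,0))
E
```

```text
hood [0.5031 0.0064 0.1773] 0.0014617500255932293 [0.5035 0.0065 0.176 ] [0.5021 0.0082 0.176 ]
hood [0.7529 0.015  0.1756] 0.0006792195564525439 [0.7526 0.0142 0.176 ] [0.7529 0.0151 0.176 ]
hood [ 0.76   -0.2598  0.1754] 0.005186254058321513 [ 0.759 -0.263  0.176] [ 0.7597 -0.2572  0.176 ]
hood [ 0.5084 -0.2631  0.172 ] 0.004223222781726146 [ 0.5068 -0.2675  0.176 ] [ 0.5097 -0.2626  0.176 ]
bar [ 0.4608 -0.0752  0.1557] 0.0015470862912969649 [ 0.4595 -0.0792  0.16  ] [ 0.4627 -0.0769  0.16  ]
bar [ 0.4626 -0.1837  0.1592] 0.003992109356967896 [ 0.4622 -0.1865  0.16  ] [ 0.4623 -0.1819  0.16  ]
tank [0.4227 0.3355 0.1   ]
tank [0.5706 0.3308 0.1   ]
tank [0.4205 0.198  0.1   ]
tank [0.5651 0.1925 0.1   ]
tankfoot [0.4166 0.1966 0.    ]
tankfoot [0.5634 0.1905 0.    ]
```

```bash
python3 - <<'E'
from h import *
import cv2
a=cv2.imread("pics/side0.png");b=cv2.imread("pics/scene0.png")
def grid(im,x0,y0,w,h,f):
    c=cv2.resize(im[y0:y0+h,x0:x0+w],None,fx=f,fy=f,interpolation=cv2.INTER_CUBIC)
    for i in range(0,w,10):cv2.putText(c,str(x0+i),(i*f,10),0,.4,(0,0,255));cv2.line(c,(i*f,0),(i*f,4),(0,255,255),1)
    for i in range(0,h,10):cv2.putText(c,str(y0+i),(0,i*f+10),0,.4,(255,0,255));cv2.line(c,(0,i*f),(4,i*f),(0,255,0),1)
    return c
cv2.imwrite("pics/c4.png",np.hstack([grid(a,370,270,50,60,9),grid(b,265,280,36,60,9)]))
# frame
y=np.radians(1.5);ex=np.array([np.cos(y),np.sin(y),0]);ey=np.array([-ex[1],ex[0],0]);H=np.array([.7563,-.1222,.105])
for p in [(380,304),(382.5,302.5)]:
  for w in (-.14,-.15,-.16,-.17,-.18,-.19):
    q=onpl("side",p,H+w*ey,ey)-H;print(p,w,"fwd",-q@ex,"up",q[2])
t=tri((411.25,296.25),(279.25,305));q=t[0]-H;print("screw",t,q@ey,-q@ex,q[2],np.arctan2(q[2],-q@ex))
# flap corners on tank side planes
u=np.radians(-1.9);fx=np.array([np.cos(u),np.sin(u),0]);fy=np.array([-fx[1],fx[0],0]);T=np.array([.568,.262,.1])
for p,s in (((291,109),.068),((307.5,137.5),-.068)):
  q=onpl("side",p,T+s*fy,fy)-T;print("flap",q@fx,q[2],np.hypot(q@fx,q[2]),np.arctan2(q[2],-q@fx))
E
```

```text
(380, 304) -0.14 fwd 0.18780861412702451 up -0.003769331052793104
(380, 304) -0.15 fwd 0.1966809811341996 up 0.018020018442141614
(380, 304) -0.16 fwd 0.2055533481413745 up 0.03980936793707633
(380, 304) -0.17 fwd 0.21442571514854936 up 0.06159871743201116
(380, 304) -0.18 fwd 0.22329808215572447 up 0.08338806692694566
(380, 304) -0.19 fwd 0.2321704491628993 up 0.1051774164218806
(382.5, 302.5) -0.14 fwd 0.18139350968521104 up -0.0013194211565629305
(382.5, 302.5) -0.15 fwd 0.19042065342591225 up 0.020410819549947376
(382.5, 302.5) -0.16 fwd 0.1994477971666134 up 0.04214106025645746
(382.5, 302.5) -0.17 fwd 0.2084749409073147 up 0.06387130096296777
(382.5, 302.5) -0.18 fwd 0.21750208464801588 up 0.08560154166947785
(382.5, 302.5) -0.19 fwd 0.22652922838871717 up 0.10733178237598827
screw (array([ 0.5994, -0.3252,  0.2095]), np.float64(0.0028069163299971945)) -0.19879032160411472 0.16213071730345205 0.10449948002175001 0.5725262262518139
flap 0.011562429764720912 0.14926821841207713 0.1497153659781776 1.6481027170890792
flap 0.011334585738386548 0.14901052152538105 0.14944098620902796 1.6467158029081432
```

View pics/c4.png

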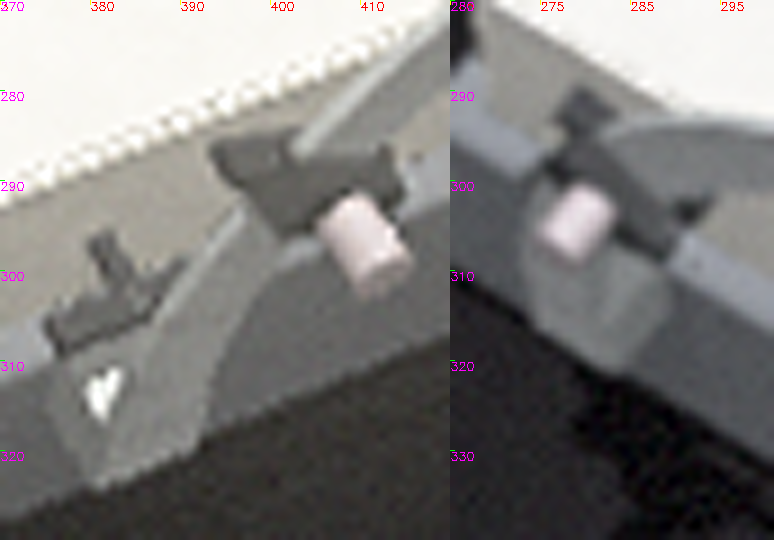

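The zoom shows the pointer's T head at side (382,304), the index fin from (394,287) to (414,289), and its screw end at (412.5,300) in side and (277,306) in scene.

```bash
python3 - <<'E'
from h import *
y=np.radians(1.5);ex=np.array([np.cos(y),np.sin(y),0]);ey=np.array([-ex[1],ex[0],0]);H=np.array([.7563,-.1222,.105])
for s,c in (((412.5,300),(277.2,306)),((408.3,293.9),(281,302.8))):
  t=tri(s,c);q=t[0]-H;print("screw",t[1],q@ey,-q@ex,q[2],np.arctan2(q[2],-q@ex)-.1566,np.hypot(q@ex,q[2]))
for p in [(394,287),(404,288),(414.4,289.4)]:
  q=onpl("side",p,H-.155*ey,ey)-H;r=np.hypot(q@ex,q[2]);print("fin",p,-q@ex,q[2],r,np.arctan2(q[2],-q@ex)-.1566)
E
python3 -m jog '[[0,0,-0.02,0,0,0,0],[0.04,0,0,0,0,0,0],[0.04,0,0,0,0,0,0],[0.04,0,0,0,0,0,0],[0.04,0,0,0,0,0,0],[0.04,0,0,0,0,0,0],[0.04,0,0,0,0,0,0],[0.022,0,0,0,0,0,0],[0,0,0,0,0,0,0],[0,0,0,0,0,0,0],[0,0,0,0,0,0,0]]' 20
```

```text
screw 0.006345529140673618 -0.20574010075026583 0.16431440792260482 0.10451984310300182 0.4099391573385295 0.19473988357096317
screw 0.0026142176324939204 -0.19013143277655625 0.16338720272409368 0.1017041545301242 0.4001802250840012 0.19245548332716184
fin (394, 287) 0.17368536242321594 0.08284546994078666 0.19243174636684474 0.2884674098768566
fin (404, 288) 0.14337647615380736 0.05927371085402554 0.15514569511491422 0.23541563541231372
fin (414.4, 289.4) 0.10962287929859688 0.031516771030447574 0.11406350214639387 0.12335145064704953
time_s: 1.02
tool_pos: [0.6502, 0.2606, 0.2139]
tool_rot: [-180.0, 0.1, 89.9]
force: [0.1, -0.0, 0.2]
grip_width: 0.0215
grasp_force: 0.0
```

```bash
python3 -m jog '[[0,-0.03,0,0,0,0,0],[0,-0.02,0,0,0,0,0],[0,-0.02,0,0,0,0,0],[0,-0.015,0.002,0,0,0,0],[0,-0.016,0.003,0,0,0,0],[0,-0.013,0.005,0,0,0,0],[0,-0.013,0.006,0,0,0,0],[0,-0.012,0.008,0,0,0,0],[0,-0.011,0.009,0,0,0,0],[0,-0.009,0.011,0,0,0,0],[0,-0.008,0.011,0,0,0,0]]'; python3 -m jog '[[0,-0.006,0.013,0,0,0,0],[0,-0.006,0.013,0,0,0,0],[0,-0.003,0.012,0,0,0,0],[0,-0.001,0.011,0,0,0,0],[0,0,0,0,0,0,0],[0,0,0,0,0,0,0]]';  python3 - <<'E'
from h import *
import cv2
cv2.imwrite("pics/s1.png",env.read_camera("side"))
E
```

```text
time_s: 1.93
tool_pos: [0.4834, 0.2597, 0.1596]
tool_rot: [179.9, 0.0, 89.8]
force: [-0.3, 0.9, -0.1]
grip_width: 0.0007
grasp_force: 0.1
time_s: 2.43
tool_pos: [0.4673, 0.261, 0.1101]
tool_rot: [-180.0, 0.0, 89.9]
force: [0.7, -0.4, 0.0]
grip_width: 0.0008
grasp_force: 0.0
```

View pics/s1.png

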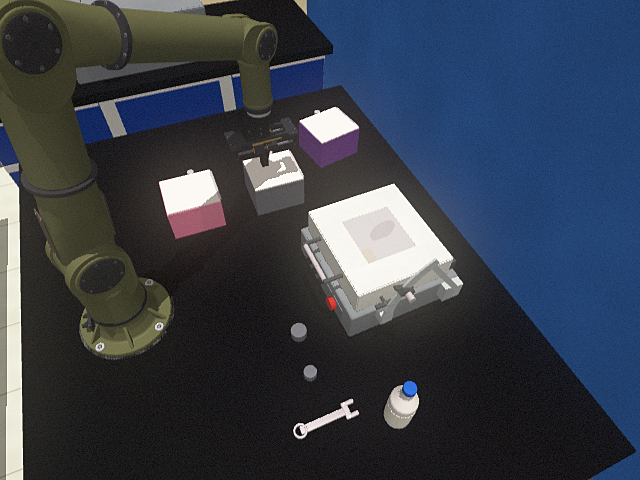

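The flap looks flat on the tank at about (272,170). I'll press it home gently to confirm.

```bash
python3 -m jog '[[0,0,0.004,0,0,0,0],[0,0,0.003,0,0,0,0],[0,0,0.002,0,0,0,0],[0,0,0.0,0,0,0,0],[0,0,0,0,0,0,0],[0,0,0,0,0,0,0]]'; python3 - <<'E'
from h import *
import cv2
c=env.get_calibration("wrist");print(c["pose"],c["fov_y"])
E
```

```text
time_s: 2.98
tool_pos: [0.4671, 0.262, 0.1017]
tool_rot: [180.0, -0.0, 90.0]
force: [-0.5, -0.4, 0.7]
grip_width: 0.0005
grasp_force: 0.0
[[ 1.     -0.0014  0.0001  0.4668]
 [ 0.0013  0.9533  0.302   0.3459]
 [-0.0005 -0.302   0.9533  0.2929]
 [ 0.      0.      0.      1.    ]] 69.72263979183963
```

```bash
python3 -m jog '[[0,0,0.003,0,0,0,0],[0,0,0.003,0,0,0,0],[0,0,0.001,0,0,0,0],[0,0,0,0,0,0,0],[0,0,0,0,0,0,0],[0,0,0,0,0,0,0]]'
```

```text
time_s: 3.48
tool_pos: [0.4671, 0.262, 0.0946]
tool_rot: [180.0, -0.0, 90.0]
force: [-0.5, -0.0, -0.6]
grip_width: 0.0003
grasp_force: 0.0
```

```bash
python3 - <<'E'
from h import *
import cv2
a=env.read_camera("side");w=env.read_camera("wrist")
c=cv2.resize(a[110:220,230:320],None,fx=5,fy=5,interpolation=cv2.INTER_CUBIC)
w=cv2.resize(w,None,fx=.54,fy=.54); p=np.zeros((550,w.shape[1],3),np.uint8);p[:w.shape[0]]=w
cv2.imwrite("pics/c5.png",np.hstack([c,p]))
E
```

```text
(no output)
```

View pics/c5.png

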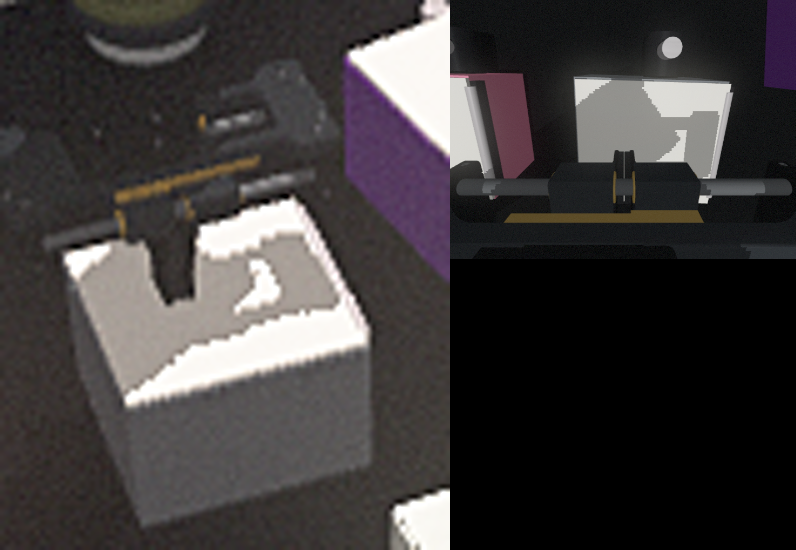

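The flap is flush with the rim all round, with the fingertips just over it at side (266,170). I'll press until I feel contact.

```bash
python3 -m jog '[[0,0,0.002,0,0,0,0],[0,0,0.002,0,0,0,0],[0,0,0,0,0,0,0],[0,0,0,0,0,0,0]]';python3 -m jog '[[0,0,0.002,0,0,0,0],[0,0,0.002,0,0,0,0],[0,0,0,0,0,0,0],[0,0,0,0,0,0,0]]'
```

```text
time_s: 3.92
tool_pos: [0.4669, 0.2618, 0.0903]
tool_rot: [-180.0, 0.0, 90.0]
force: [-0.3, -0.3, -0.3]
grip_width: 0.0004
grasp_force: 0.0
time_s: 4.25
tool_pos: [0.4669, 0.2619, 0.0864]
tool_rot: [-180.0, 0.0, 90.0]
force: [-0.6, -0.2, 0.5]
grip_width: 0.0007
grasp_force: 0.0
```

```bash
python3 - <<'E'
from h import *
import cv2
def proj(n,P):
    c=env.get_calibration(n);f=240/np.tan(np.radians(c["fov_y"]/2));q=c["pose"][:3,:3].T@(np.array(P)-c["pose"][:3,3]);return c["cx"]+f*q[0]/-q[2],c["cy"]+f*q[1]/q[2]
o=env.get_obs();print(o["tool_pos"],o["force"]);
for n in("side","scene"):print(n,proj(n,o["tool_pos"]),"start",proj(n,(.4671,.262,.0946)))
a=env.read_camera("side");b=env.read_camera("scene")
c=cv2.resize(a[140:200,240:310],None,fx=8,fy=8,interpolation=cv2.INTER_CUBIC)
x,y=proj("side",o["tool_pos"]);cv2.circle(c,(int((x-240)*8),int((y-140)*8)),4,(0,0,255),1)
x,y=proj("scene",o["tool_pos"]);print(x,y);x0,y0=int(x)-15,int(y)-30
d=cv2.resize(b[y0:y0+60,x0:x0+30],None,fx=8,fy=8,interpolation=cv2.INTER_CUBIC)
cv2.imwrite("pics/c6.png",np.hstack([c,d]))
E
```

```text
[0.4669 0.2619 0.0864] [-0.6364 -0.2309  0.5157]
side (np.float64(265.00831310819837), np.float64(176.51062893339628)) start (np.float64(264.84422593162884), np.float64(174.433027303679))
scene (np.float64(360.9167629048949), np.float64(175.5558043604679)) start (np.float64(361.1376959559786), np.float64(173.77778619671665))
360.9167629048949 175.5558043604679
```

View pics/c6.png

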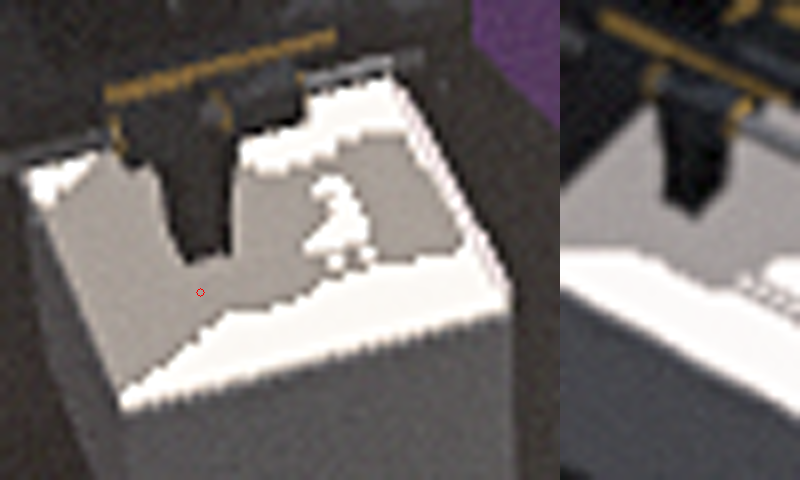

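```bash
python3 -m jog '[[0,0,0.002,0,0,0,0],[0,0,0.001,0,0,0,0],[0,0,0,0,0,0,0],[0,0,0,0,0,0,0]]';python3 -m jog '[[0,0,0.002,0,0,0,0],[0,0,0.001,0,0,0,0],[0,0,0,0,0,0,0],[0,0,0,0,0,0,0]]'
```

```text
time_s: 4.68
tool_pos: [0.4669, 0.2619, 0.0834]
tool_rot: [-180.0, 0.0, 90.0]
force: [-1.4, -0.3, -0.9]
grip_width: 0.0003
grasp_force: 0.0
time_s: 5.02
tool_pos: [0.4669, 0.2619, 0.0804]
tool_rot: [-180.0, 0.0, 90.0]
force: [-0.2, 0.3, -0.1]
grip_width: 0.0008
grasp_force: 0.0
```

```bash
python3 -m jog '[[0,0,0.002,0,0,0,0],[0,0,0.002,0,0,0,0],[0,0,0,0,0,0,0],[0,0,0,0,0,0,0]]';python3 -m jog '[[0,0,0.002,0,0,0,0],[0,0,0.002,0,0,0,0],[0,0,0,0,0,0,0],[0,0,0,0,0,0,0]]'; python3 - <<'E'
from h import *
import cv2
c=env.read_camera("side")[140:200,240:310]
g=cv2.cvtColor(c,cv2.COLOR_BGR2GRAY)
for x in range(262,270):
    col=g[:,x-240]; print(x,[140+i for i in range(20,45) if col[i]<70][-1:])
E
```

```text
time_s: 5.35
tool_pos: [0.467, 0.2619, 0.0765]
tool_rot: [180.0, 0.0, 90.0]
force: [0.3, 0.8, 0.3]
grip_width: 0.0003
grasp_force: 0.1
time_s: 5.68
tool_pos: [0.4671, 0.262, 0.0761]
tool_rot: [180.0, 0.0, 90.0]
force: [-7.8, -3.9, 22.4]
grip_width: 0.0006
grasp_force: 10.8
262 [171]
263 [173]
264 [175]
265 [174]
266 [173]
267 [173]
268 [173]
269 [164]
```

The flap is firmly shut: it pushes back with 22 N. Contact came with the TCP reading lower than the flap's top, so the real fingertips sit above the TCP reading, and I'll judge the grasp by eye. Now to the bar.

```bash
python3 -m jog '[[0,0,-0.034,0,0,0,0],[0,0,-0.034,0,0,0,0],[0,0,-0.034,0,0,0,0],[0,0,-0.034,0,0,0,0],[0,0,-0.034,0,0,0,0.04],[-0.03,0,0,0,0,0,0.04],[-0.04,0,0,0,0,0,0.04],[-0.04,0,0,0,0,0,0.04],[-0.04,0,0,0,0,0,0.04],[-0.04,0,0,0,0,0,0.04],[-0.04,0,0,0,0,0,0.04],[-0.04,0,0,0,0,0,0.04]]' 30; python3 -m jog '[[-0.04,0,0,0,0,0,0.04],[-0.04,0,0,0,0,0,0.04],[-0.03,0,0,0,0,-0.026,0.04],[-0.012,-0.005,0,0,0,0,0.04],[0,0,0,0,0,0,0.04],[0,0,0,0,0,0,0.04],[0,0,0,0,0,0,0.04]]'
```

```text
time_s: 6.73
tool_pos: [0.4665, -0.0099, 0.2426]
tool_rot: [180.0, -0.0, 90.0]
force: [0.3, -0.1, 0.7]
grip_width: 0.0382
grasp_force: 0.0
time_s: 7.32
tool_pos: [0.4626, -0.1285, 0.2424]
tool_rot: [180.0, -0.0, 91.6]
force: [-0.1, -0.3, 0.3]
grip_width: 0.0403
grasp_force: 0.0
```

```bash
python3 -m jog '[[0,0,0.02,0,0,0,0.04],[0,0,0.02,0,0,0,0.04],[0,0,0.02,0,0,0,0.04],[0,0,0.02,0,0,0,0.04],[0,0,0.015,0,0,0,0.04],[0,0,0.015,0,0,0,0.04],[0,0,0.011,0,0,0,0.04],[0,0,0,0,0,0,0.04]]'; python3 - <<'E'
from h import *
import cv2
a=env.read_camera("side");w=env.read_camera("wrist");s=env.read_camera("scene")
c=cv2.resize(a[195:305,270:350],None,fx=5,fy=5,interpolation=cv2.INTER_CUBIC)
w=cv2.resize(w[60:420,100:540],None,fx=.9,fy=.9)[:275]; d=cv2.resize(s[195:270,250:330],None,fx=3.6,fy=3.6)
p=np.zeros((550,396,3),np.uint8);p[:w.shape[0]]=w[:,:396];p[275:275+d.shape[0],:d.shape[1]]=d
cv2.imwrite("pics/c7.png",np.hstack([c,p]))
E
```

```text
time_s: 7.98
tool_pos: [0.4609, -0.1282, 0.1192]
tool_rot: [-179.8, -0.1, 91.6]
force: [-0.7, -0.2, 0.2]
grip_width: 0.0396
grasp_force: 0.0
```

View pics/c7.png

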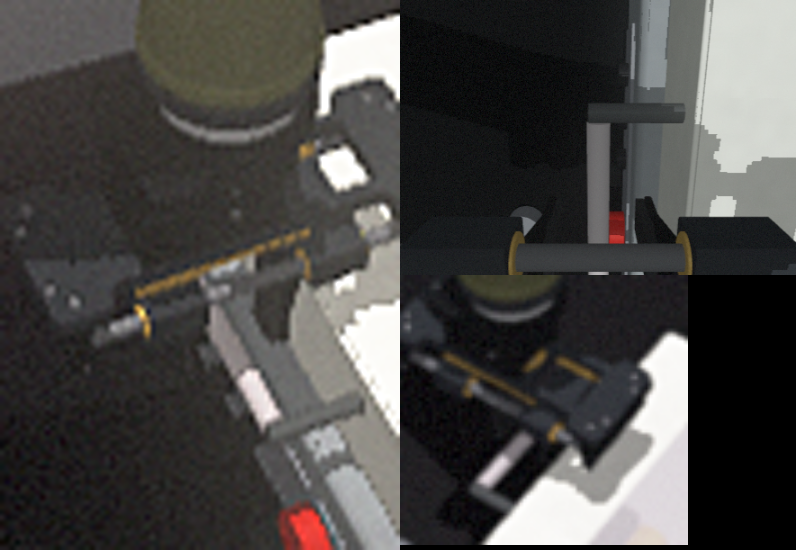

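All ten pictures are used. The last one shows the bar centred between the two fingers, in the wrist crop at column 598 between pads at 515 and 685. I'll close on it, and the width should read about 12 mm.

```bash
python3 -m jog '[[0,0,0,0,0,0,0],[0,0,0,0,0,0,0],[0,0,0,0,0,0,0],[0,0,0,0,0,0,0],[0,0,0,0,0,0,0],[0,0,0,0,0,0,0]]' 40
```

```text
time_s: 8.63
tool_pos: [0.4608, -0.1303, 0.1213]
tool_rot: [-179.8, -0.0, 91.5]
force: [-3.7, 0.3, 1.8]
grip_width: 0.0107
grasp_force: 40.0
```

```bash
python3 -m jog '[[0,0,0,0,0,0,0],[0,0.0003,-0.0045,0.015,0,0,0],[0,0.0003,-0.0045,0.015,0,0,0],[0,0.0006,-0.0089,0.03,0,0,0],[0,0.0006,-0.0089,0.03,0,0,0],[0,0.0006,-0.0089,0.03,0,0,0],[0,0,0,0,0,0,0],[0,0,0,0,0,0,0]]' 58; python3 - <<'E'
from h import *
import cv2
print(env.get_obs()["qpos"]);cv2.imwrite("pics/s2.png",env.read_camera("side"))
E
```

```text
time_s: 9.3
tool_pos: [0.4646, -0.1302, 0.156]
tool_rot: [-172.7, -0.0, 91.5]
force: [-4.8, -0.3, -5.6]
grip_width: 0.0103
grasp_force: 58.0
[  1.8871   5.2263   9.8817 103.7288   0.7737  78.1907  13.0551]
```

```bash
python3 -m jog '[[0,0.0006,-0.0089,0.03,0,0,0],[0,0.0006,-0.0089,0.03,0,0,0],[0,0.0006,-0.0089,0.03,0,0,0],[0,0.0006,-0.0089,0.03,0,0,0],[0,0.0006,-0.0089,0.03,0,0,0],[0,0.0006,-0.0089,0.03,0,0,0],[0,0.0006,-0.0089,0.03,0,0,0],[0,0.0003,-0.0059,0.02,0,0,0],[0,0.0003,-0.0045,0.015,0,0,0],[0,0,0,0,0,0,0],[0,0,0,0,0,0,0],[0,0,0,0,0,0,0]]'; python3 - <<'E'
from h import *
import cv2
o=env.get_obs();print(o["qpos"]);a=env.read_camera("side");b=env.read_camera("scene")
cv2.imwrite("pics/s3.png",a);cv2.imwrite("pics/b3.png",b)
# TCP expected angle from position
p=o["tool_pos"];H=np.array([.7563,-.1222,.105]);print(np.arctan2(p[2]-.105,H[0]-p[0])-np.arctan2(.0163,.2955))
# dark fin pixels near index/pointer, rough printout
g=cv2.cvtColor(a,cv2.COLOR_BGR2GRAY)
for y in range(268,304):print(y,' '.join('%3d'%v for v in g[y,376:422]))
E
```

```text
time_s: 10.35
tool_pos: [0.4859, -0.1296, 0.2256]
tool_rot: [-158.7, -0.0, 91.5]
force: [-7.0, -0.8, -5.6]
grip_width: 0.0106
grasp_force: 58.0
[ 0.965  17.2287 10.0394 84.4525  1.5759 99.354  12.5309]
0.3644941703888915
268 199 202 177 176 214 200 189 174 160 157 160 162 165 169 170 172 174 172 173 170 172 172 172 175 171 171 172 172 170 174 172 170 171 172 173 169 173 170 174 175 177 174 165 171 175 206
269 201 195 176 206 169 166 168 166 170 173 172 174 175 174 173 175 168 176 172 169 166 170 174 172 173 176 175 171 170 173 174 173 172 171 170 175 175 170 174 172 172 167 169 184 209 222
270 209 168 219 179 168 172 172 172 173 176 176 174 172 174 173 171 173 171 172 174 169 168 167 174 174 170 171 172 175 175 175 168 172 170 171 175 173 171 171 173 173 165 187 217 223 213
271 181 184 202 165 171 170 173 174 173 176 172 175 172 171 171 174 171 172 171 169 167 170 173 169 173 171 170 172 171 170 171 175 174 170 171 175 171 168 169 169 161 185 215 224 194 153
272 176 220 172 169 171 170 172 175 177 173 175 169 170 174 175 171 168 170 168 174 175 172 172 172 169 166 172 169 173 173 169
[... 5188 characters left out ...]
  93 129 167 162 156 136 142 135 134 137 136 144 121 102 105 103 105 102 103 101 120 173 178 142 121 128 132 114  99 100 100 101 101 101
301  95  88 161 161 175 176 173 180 176 177 162  94  92 136 168 161 139 135 140 131 132 132 139 123 103 102 103 102 103 102 106  98 101 136 141 128 138 122 112 100 101  98 103 107 105 101
302 161 161 178 176 167 171 167 175 173 175 188 166 117 166 168 142 136 138 140 131 136 141 123 102 105 103 104  99 100 104 103 101 100 123 137 120 119 103  98 101  99  99 101  99 104 100
303 172 173 172 172 169 174 170 173 176 173 172 167 155 166 153 137 135 140 141 134 135 132 106  99 103 100 103 103 105 102  98  98  94 105 111 109 104  93  98  99  99 101 105 103 101 101
```

```bash
cat >> h.py <<'E'
def proj(n,P):
    c=env.get_calibration(n);f=240/np.tan(np.radians(c["fov_y"]/2));q=c["pose"][:3,:3].T@(np.array(P)-c["pose"][:3,3]);return np.array([c["cx"]+f*q[0]/-q[2],c["cy"]+f*q[1]/q[2]])
y=np.radians(1.5);ex=np.array([np.cos(y),np.sin(y),0]);ey=np.array([-ex[1],ex[0],0]);ez=np.array([0,0,1.]);H=np.array([.7563,-.1222,.105])
def hp(th,f,u,w):
    c,s=np.cos(th),np.sin(th);return H-ex*(f*c-u*s)+ez*(f*s+u*c)+ey*w
E
python3 - <<'E'
from h import *
import cv2
for n in("side","scene"):
  for w in(-.15,-.155,-.16):
    for th in(0,.36,.40,.44,.48):print(n,w,th,*[proj(n,hp(th,f,.03,w)).round(1) for f in(.215,.19,.165)])
print("stem base w -.135:",[(th,proj("side",hp(th,.19,.03,-.135)).round(1)) for th in(0,.34,.36,.38,.4)])
a=cv2.imread("pics/side0.png",0)
for y in range(280,300):print(y,' '.join('%3d'%v for v in a[y,388:418]))
E
```

```text
side -0.15 0 [373.6 304.2] [383.2 300.3] [392.7 296.4]
side -0.15 0.36 [387.5 282.7] [396.2 281.2] [404.7 279.8]
side -0.15 0.4 [389.7 280. ] [398.2 278.9] [406.5 277.8]
side -0.15 0.44 [392.1 277.4] [400.4 276.6] [408.4 275.8]
side -0.15 0.48 [394.6 274.7] [402.6 274.3] [410.4 273.8]
side -0.155 0 [374.7 305.9] [384.3 302. ] [393.8 298.1]
side -0.155 0.36 [388.7 284.5] [397.4 283. ] [405.9 281.5]
side -0.155 0.4 [390.9 281.8] [399.4 280.7] [407.7 279.5]
side -0.155 0.44 [393.3 279.2] [401.6 278.3] [409.6 277.5]
side -0.155 0.48 [395.8 276.5] [403.8 276. ] [411.6 275.5]
side -0.16 0 [375.8 307.7] [385.4 303.8] [394.9 299.9]
side -0.16 0.36 [389.9 286.3] [398.6 284.7] [407.1 283.2]
side -0.16 0.4 [392.1 283.6] [400.6 282.4] [408.9 281.3]
side -0.16 0.44 [394.5 281. ] [402.8 280.1] [410.9 279.3]
side -0.16 0.48 [397.  278.3] [405.1 277.8] [412.9 277.3]
scene -0.15 0 [275.7 296.6] [283.4 301.2] [291.2 305.8]
scene -0.15 0.36 [281.5 286. ] [289.2 292.3] [297.  298.6]
scene -0.15 0.4 [282.7 285.2] [290.4 291.6] [298.1 298.1]
scene -0.15 0.44 [284.  284.4] [291.6 291.1] [299.2 297.7]
scene
[... 2591 characters left out ...]
 129 108  92  93  92  83  72 123 176 212 215 226 228 227 193  96 126 114 107 103
295 161 162 164 162 158 145 167 181 161 129 134 131 101  84  76  73  67 133 174 197 208 220 226 225 220 220  93  97 104 104
296 163 162 164 159 165 152 178 160 141 131 131 139 122  95 111 125 123 132 152 173 197 210 221 224 226 232 117  96 103 102
297 162 159 159 162 162 184 162 141 135 130 128 136 127 128 154 160 161 141 122 158 183 201 210 224 228 230 207 111 105  96
298 167 139 139 151 164 171 133 127 133 133 135 136 135 145 158 146 139 117  92 137 169 191 206 223 237 199 178 146 103 102
299 145 104 115 159 162 145 130 135 129 133 134 133 137 142 131 110 111 101  96 104 151 182 208 183 160 135 126 130 103  96
```

Pointer against index in the side view puts the hood at about 0.36–0.365 and the mark at about 0.40. The screw triangulation agrees, at 0.40–0.41. I'll raise it the rest of the way.

```bash
python3 -m jog '[[0,0.0003,-0.0052,0.0175,0,0,0],[0,0.0003,-0.0052,0.0175,0,0,0],[0,0,0,0,0,0,0],[0,0,0,0,0,0,0],[0,0,0,0,0,0,0],[0,0,0,0,0,0,0]]'; python3 - <<'E'
from h import *
import cv2
o=env.get_obs();p=o["tool_pos"];print(np.arctan2(p[2]-.105,H[0]-p[0])-np.arctan2(.0163,.2955),abs(np.array(o["joint_velocities"])).max())
a=env.read_camera("side");cv2.imwrite("pics/s4.png",a);g=cv2.cvtColor(a,cv2.COLOR_BGR2GRAY)
for y in range(272,292):print(y,' '.join('%3d'%v for v in g[y,386:416]))
m=np.abs(a.astype(int)-cv2.imread("pics/s1.png").astype(int)).max(2)[140:215,240:306]
print("tank change",(m>40).sum())
E
```

```text
time_s: 10.95
tool_pos: [0.4904, -0.1295, 0.2352]
tool_rot: [-156.8, -0.0, 91.5]
force: [-7.1, -1.3, -5.8]
grip_width: 0.0101
grasp_force: 58.0
0.40014340754854955 0.12565324141082165
272 178 173 170 172 172 170 175 174 176 179 179 175 169 171 171 170 170 172 172 174 174 175 176 171 173 171 175 169 164 170
273 179 174 174 169 172 177 173 176 180 184 186 176 172 171 169 172 177 170 174 174 169 172 173 174 175 177 173 167 181 206
274 169 175 169 174 172 173 176 176 188 132 127 152 181 175 171 173 170 171 171 174 166 172 175 174 171 174 167 185 206 219
275 171 170 170 171 172 168 177 176 129  83  97 112 168 176 175 172 174 172 166 172 175 172 172 175 173 167 186 209 216 206
276 167 172 172 173 170 174 172 177 115  78  99 104 134 182 174 171 173 169 176 169 173 172 173 167 170 183 207 213 206 158
277 172 170 173 167 168 172 170 171 159 115  89  99 110 150 174 170 171 172 173 175 174 175 175 170 186 210 214 205 157 132
278 168 170 171 166 172 170 169 163 167 164  80  83 106 113 167 181 176 179 177 168 151 148 152 183 206 213 188 156 143 144
279 168 171 170 171 169 170 173 164 167 177 127 
[... 880 characters left out ...]
108 101 155 192 185 155 142 146 146 150 150 153 105  94 106 102
287 141 138 144 135 139 141 149 111  86  99 108 110 103 110 128  88 114 142 131 115 120 122 123 125 125 120  99  79 101 170
288 137 145 141 142 137 136 142 138  76  86 100 106 106 103 101  89  94 106 100  99  98 100  99  96 104  98  98 130 173 185
289 143 144 137 138 143 142 140 149 106  81  89  99  98  94  91  90  92  91 106 101 100 100 102  95  97 103 100 115 156 181
290 142 138 137 142 139 140 141 142 142 107  80  78  81  91  96  93  90  91  99 103 104  95  92  93  94  97 105  94 108 187
291 138 141 140 137 144 141 140 137 130 106 107 106  89  91  89  94  91  93  93  91  89  87  71 153 139  91  89  80  70 160
tank change 1060
```

The pointer head (left end at 391,282.5) now lies directly against the index fin (left end at 393.6,287), in line with it. One last check of the flap and stillness before handing in.

```bash
python3 -m jog '[[0,0,0,0,0,0,0],[0,0,0,0,0,0,0],[0,0,0,0,0,0,0],[0,0,0,0,0,0,0],[0,0,0,0,0,0,0],[0,0,0,0,0,0,0]]'; python3 - <<'E'
from h import *
import cv2
a=env.read_camera("side");m=(cv2.cvtColor(a,cv2.COLOR_BGR2GRAY)[100:225,225:312]>120).astype(np.uint8)
c=max(cv2.findContours(m,0,2)[0],key=cv2.contourArea);r=cv2.approxPolyDP(c,3,True)[:,0]+[225,100];print(r.tolist())
T=np.array([.4945,.264,0]);u=np.radians(-1.9)
for s in((-.073,.068),(.075,.068),(-.073,-.068),(.075,-.068)):print(proj("side",T+[s[0]*np.cos(u)-s[1]*np.sin(u),s[0]*np.sin(u)+s[1]*np.cos(u),.103]))
o=env.get_obs();print(o["tool_pos"],o["grasp_force"],o["joint_velocities"])
E
```

```text
time_s: 11.5
tool_pos: [0.4904, -0.1295, 0.2352]
tool_rot: [-156.8, -0.0, 91.5]
force: [-7.9, -1.7, -6.0]
grip_width: 0.0105
grasp_force: 58.0
[[288, 149], [275, 153], [268, 150], [266, 155], [243, 160], [255, 191], [303, 179]]
[243.34   160.8857]
[289.4632 149.9174]
[255.9654 190.7703]
[304.5185 178.3293]
[ 0.4904 -0.1295  0.2352] 57.996922731399536 [-0.0048  0.0339  0.038   0.077   0.0262 -0.0964  0.0777]
```

The lid's corners match a shut flap to within 1–2 px, and the arm is still. Handing in.

```bash
python3 -c "
from cell import env
print(env.sign_off())"
```

```text
the job is handed in; nothing more can be done
None
```

The job is handed in: by my camera measurements the flap is shut and the hood is held still by its bar at about 0.40 rad, pointer in line with the index clip; the sign-off gave no verdict.

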